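# Stamp a specimen tag and feed it on four clicks

## Robot

A 6-joint arm with a two-finger parallel gripper is mounted at the origin on the work surface. World frame = base frame: x ahead of the robot, y to its left, z up, the work surface at z = 0. Lengths are in m, angles in degrees, forces in N, time in s.
With the tool pointing down it reaches from about 0.4 to 0.825 m from the base axis. Payload 7 kg.
Tool frame: the origin (TCP) lies at the very end of the fingers, on their centre line; the grasp point (between the pads) lies 19 mm behind it (r.hold_point_z is the distance from the TCP to the grasp point, in m); z points along the fingers, y is the direction in which the jaws open and shut (so a half turn about z gives the same grasp; the last joint's range is limited). The gripper opens to 88 mm and grips with 3 to 60 N. Pads are 19 mm wide; open, the fingers measure 130 mm over their backs; the gripper's body (78 mm by 193 mm) begins 47 mm behind the grasp point.
Start: joints at [92.023, 20.546, 0.682, 0, -70.136, -16.507], TCP at [0.169, 0.654, 0.227] pointing down, gripper open.
Joint ranges: [-176.03, 176.03], [-82.01, 121.73], [-58.28, 71.71], [-173.87, 95.51], [-174.79, -0.11], [-173.66, 173.66]. Speed limits (degrees/s): [136.94, 136.94, 172.46, 180, 180, 180].

## Interface

Orientations are given as [roll, pitch, yaw] about the fixed x, y, z axes, in that order (R = Rz(yaw) Ry(pitch) Rx(roll)).
In Python, from plant import r gives the robot as it stands. The module is installed in compiled form; this text tells all that it offers.
- The arm moves only by the shell command python3 -m inch 'ROWS' [FORCE]. ROWS is text: rows parted by semicolons, each of 7 numbers parted by spaces: the shift along the tool's x, y, z in m, then the turn, a rotation vector about the tool's x, y, z in rad, then the opening, from 0 (shut) to 1 (fully open). In form: tx ty tz ax ay az jaw; .... A call has 1 to 20 rows; each row shifts and turns the commanded pose from where the row before left it, along the tool's axes as they then stand; what a row does not reach is not made up. A row lasts 1/12 s, in which the tool goes at most 41.7 mm and 7.16 degrees, less where a joint would pass 70% of its speed; a pose out of reach is approached as far as the arm can. A call with a gripper value outside its range is refused whole. The fingers move at their own pace and stop on an object; FORCE is the grip in N (left out, the last holds). Time passes only in rows, so rows that do not move let the fingers close. It gives the time, the measured TCP pose, the force and the opening at its end, in the units of the state.
- r.get_state(): the state, without advancing time (a new reading comes with each control period).
- r.capture(name): name is "scene" or "top" or "wrist"; returns the picture (400x640x3 uint8, red, green, blue); there is no depth.
- r.camera_params(name): a dict with "vfov" (degrees; the focal length in pixels is half the picture's height over the tangent of half this angle, whatever the lens; pixels are square), "cx", "cy" (the principal point, pixels), "R" (3x3) and "t" (3): a world point X has camera coordinates R X + t. Camera axes: x right, y down, z forward; pixel columns grow to the right and rows downward; lengths in m; the calibration is good to about 2 mm. A picture is of the moment at which its call begins: read the wrist's pose just before it. camera_params takes no time and is no camera call; for the wrist camera it gives the pose at the moment of the call.
- r.close_job(): hands the job in, once; it reports no verdict.
Trained networks look in the newest picture that a camera, given by its name, has taken for a name from the list of things; names that differ only in an ending like _2 or _b are one class to them, and where a whole thing is asked for, a point or a joint stands for the part that bears it (a point fixed in the world has none). Each returns a list of dicts, best first, with "p" (0 to 1); they miss things now and then, are a little off and sometimes report something else, mostly with a low value. They report only what shows in the picture. A call takes as long as a camera call.
- r.recognise(target, camera): "xy" ([column, row] in pixels, amid what is visible of it).
The state is a dict: "time_s": time; "joints": joint angles; "qd": joint speeds; "joint_torque": joint torques, N m; "tcp_pos": TCP position; "eef_rot": TCP orientation; "contact_force": force on the tool from outside, world axes, zero at the start; "moment": the same for the moment, N m; "gripper_width": finger opening in m.
Only numpy, scipy, OpenCV 4.12 (cv2) and the standard library are available. Lean on these libraries where they do the work, as an engineer would, in place of code of your own. Each camera call takes 0.05 s, during which the arm holds its last target.

## Task

Knock the brass punch of the blue tag stamper fully down with the white-headed mallet, then stand the mallet back upright on its green mat, as it stood. Next swing the feed lever by its upright red handle, away from the punch, exactly four clicks, never as far as a fifth, and finish while still holding the handle there, because the lever springs back when let go. Keep your fingers off the punch, and leave the jar, the beaker and the dish standing where they are.

Things in the scene. Friction and masses are not known exactly. Their poses are not given: they have to be found in the camera images.
- stamper: blue cast tag stamper, fixed to the bench: base plate 200 (x) x 300 (y) x 20 mm with the punch post on its +y half and the feed lever on its -y half. Origin at bench level under the point 10 mm to the robot's side (-x) of the plate's centre; x points away from the robot, y to its left (at zero yaw), z up. The punch axis passes through (0, 100) mm; a C-frame of 50 mm width, top 95 mm above the bench, reaches back from it (x -25 to +80 mm)
- punch: the sprung brass-capped punch; its axis stands upright, origin at the centre of the cap's underside, 108 mm above the bench when up
- punch_cap (a point): struck face of the brass punch, a flat disc of 32 mm diameter (cap 13 mm thick); this point lies at the centre of its top face, 121 mm above the bench when up; z up
- punch_travel (a joint): downward travel of the punch in m: 0 up, 0.008 fully down on its stop. Its spring pushes up with 5 N at the top and 9 N at the bottom, and lifts it again once the mallet is raised
- mallet: loose mallet, 0.30 kg: white upright cylindrical head 42 mm diameter, 64 mm tall, striking faces top and bottom; origin at the centre of the head's bottom face, z up. A straight wooden handle, 16 mm wide (y) and 22 mm tall, runs level along the mallet's -x from the head (x -21 mm) to x -145 mm, its centre line 32 mm above the bottom face. The mallet stands on its head, handle free in the air
- mallet_grip (a point): point to pinch the mallet: on the handle's centre line, 55 mm from the head's axis towards the handle end; its axes are those of the mallet, so pinch along y
- mat: green mat, 200 (x) x 140 (y) x 5 mm, fixed on the bench; origin at the centre of its underside (its top is 5 mm higher)
- lever_swing (a joint): swing of the feed lever in rad, growing counter-clockwise seen from above: 0 at its rest stop, 1.12 at the far stop. A pawl drops into a notch at every 0.16 rad; a click comes halfway between notches (0.08, 0.24, 0.40, 0.56, 0.72 ...), so after four clicks it lies in the notch at 0.64 and the fifth click comes at 0.72. A return spring pulls it back to 0 as soon as it is let go; the pawl does not hold it
- feed_lever: the whole feed lever, steel arm and toothed disc with the red handle; origin on its upright hinge axis 34 mm above the bench; at swing 0 its axes are those of the stamper and they turn with it; the handle stands at (-83, 35) mm in them. Felt at the handle: about 6 N on average, rising to about 10 N on leaving a notch, dropping to about 2 N just before the next one
- lever_grip_point (a point): point on the axis of the red upright round handle at the end of the lever, 86 mm above the bench, a good height to pinch it from above. The handle is 16 mm in diameter and stands from 50 to 102 mm above the bench. It moves on a circle of 90 mm radius about the lever pivot and turns with the lever
- lever_pivot (a point): point on the lever's upright hinge axis; the lever's flat arm and toothed disc (radius 63 mm) lie lower than 51 mm above the bench
- specimen_jar: bystander: amber glass jar with black cap, 64 mm diameter, 110 mm tall; origin at the centre of its underside
- beaker: bystander: glass beaker, 68 mm diameter, 85 mm tall; origin at the centre of its underside
- petri_dish: bystander: shallow white dish, 90 mm diameter, 16 mm tall; origin at the centre of its underside

How it is judged:
By the outcome, as a careful person would: the job done as asked, in the order asked, and still so for the second after the job is handed in, while the arm keeps its last pose, push and grip.
It also fails if it takes over 72 s, if anything falls off the work surface, if the arm or the gripper's body presses on something with over 40 N, if the wrist force passes 120 N, or if a joint passes its speed limit or range.

## Working session

There is one attempt and no reset: what is moved stays moved. The work goes in short steps, Python scripts to look and compute and a shell command to move; the robot and the scene stay as the last step left them, time stands still between calls to the robot, and variables do not carry over. Pictures are saved under pics/ and viewed, and the job is handed in when it is done.

```bash
mkdir -p pics; ls
python3 - <<'E'
from plant import r
import cv2
s=r.get_state(); print({k:(s[k]) for k in ('time_s','joints','tcp_pos','eef_rot','gripper_width','contact_force')}, r.hold_point_z)
for c in ('scene','top'):
    p=r.camera_params(c); print(c,p)
    im=r.capture(c); cv2.imwrite(f'pics/{c}0.png',im[:,:,::-1])
    for n in ('stamper','punch_cap','mallet','mallet_grip','mat','lever_grip_point','feed_lever','specimen_jar','beaker','petri_dish') if c=='top' else ():
        print(n,[(d['xy'],round(d['p'],2)) for d in r.recognise(n,c)][:3])
print(r.get_state()['time_s'])
E
```

```text
pics
{'time_s': 0.0, 'joints': array([ 9.20231124e+01,  2.05911206e+01,  6.33617772e-01, -1.90335515e-02,
       -7.01374941e+01, -1.65064238e+01]), 'tcp_pos': array([0.16873249, 0.65305488, 0.22562849]), 'eef_rot': array([ 1.79903834e+02, -9.83784323e-03, -1.44897849e+01]), 'gripper_width': 0.08769303197171216, 'contact_force': array([ 0.33077549, -0.10310458,  0.12109797])} 0.0188
scene {'vfov': 42.262708332890426, 'cx': 313.32317313490023, 'cy': 202.67269750032372, 'R': array([[-0.61354047,  0.78960118,  0.00990298],
       [ 0.51626917,  0.41058073, -0.75159138],
       [-0.59752342, -0.45601912, -0.65955464]]), 't': array([ 0.39636473, -0.19049355,  1.69080145])}
top {'vfov': 49.06029963301716, 'cx': 327.3066964791264, 'cy': 199.17001078629445, 'R': array([[ 0.02262363, -0.9994748 , -0.02320118],
       [-0.9895268 , -0.01907702, -0.1430831 ],
       [ 0.14256535,  0.02619524, -0.9894387 ]]), 't': array([-0.04271764,  0.55654623,  1.20120464])}
stamper [([334.8, 186.8], 0.56)]
punch_cap [([295.9, 180.0], 0.4)]
mallet [([184.9, 238.4], 0.56)]
mallet_grip [([185.3, 237.4], 0.6)]
mat [([211.1, 234.6], 0.77)]
lever_grip_point [([359.5, 181.2], 0.72), ([334.8, 187.7], 0.59)]
feed_lever [([360.0, 182.4], 0.79), ([207.1, 148.6], 0.21)]
specimen_jar [([207.1, 150.4], 0.7)]
beaker [([460.1, 262.0], 0.57)]
petri_dish [([467.8, 179.0], 0.86), ([333.7, 188.2], 0.22)]
0.6
```

View pics/top0.png

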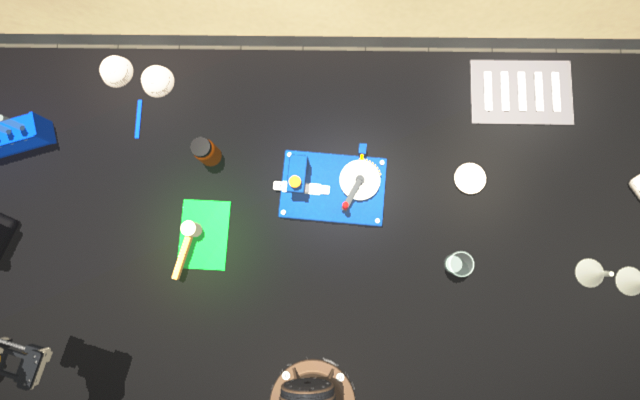

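View pics/scene0.png

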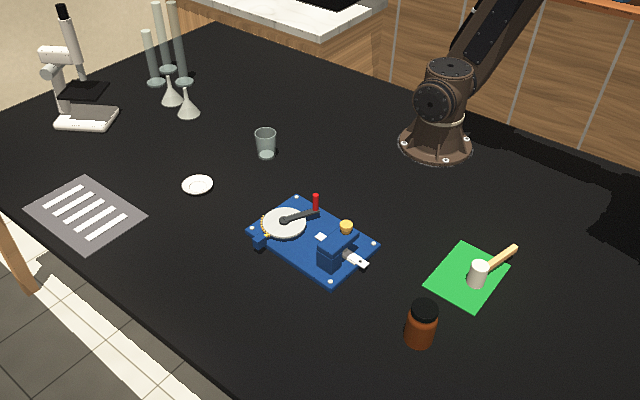

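```bash
cat > h.py <<'E'
import numpy as np, cv2
from plant import r
def ray(c,uv,P=None):
    p=P or r.camera_params(c); f=200/np.tan(np.radians(p['vfov']/2))
    d=np.array([(uv[0]-p['cx'])/f,(uv[1]-p['cy'])/f,1]); R=np.array(p['R']); t=np.array(p['t'])
    return -R.T@t, R.T@d
def at(c,uv,z,P=None):
    o,d=ray(c,uv,P); return o+d*(z-o[2])/d[2]
def proj(c,X,P=None):
    p=P or r.camera_params(c); f=200/np.tan(np.radians(p['vfov']/2))
    q=np.array(p['R'])@np.array(X)+p['t']; return np.array([f*q[0]/q[2]+p['cx'],f*q[1]/q[2]+p['cy']])
E
python3 - <<'E'
import cv2
im=cv2.imread('pics/top0.png')
def crop(x0,y0,x1,y1,s,n,f='top0'):
    cv2.imwrite(n,cv2.resize(cv2.imread(f'pics/{f}.png')[y0:y1,x0:x1],None,fx=s,fy=s,interpolation=cv2.INTER_CUBIC))
crop(270,140,400,230,6,'pics/c1.png')
crop(165,190,245,290,6,'pics/c2.png')
from h import *
for n,uv,z in [('cap',(295.5,181.5),.121),('redtop',(346,206),.102),('pivot',(360,180),.05),('headtop',(190,228),.069),('hend',(177.5,276),.037),('plate c',(334.5,188),.02),('mat',(205,234.5),.005),('jarcap',(202,147),.11),('beaker',(460,262),.08),('dish',(470,178.5),.016)]:
    print(n,at('top',uv,z).round(4))
E
```

```text
cap [0.5915 0.0526 0.121 ]
redtop [ 0.5308 -0.0832  0.102 ]
pivot [ 0.6122 -0.1223  0.05  ]
headtop [0.4655 0.345  0.069 ]
hend [0.3332 0.3819 0.037 ]
plate c [ 0.5931 -0.0505  0.02  ]
mat [0.4521 0.3218 0.005 ]
jarcap [0.6846 0.313  0.11  ]
beaker [ 0.3892 -0.3894  0.08  ]
dish [ 0.6288 -0.4405  0.016 ]
```

View pics/c1.png

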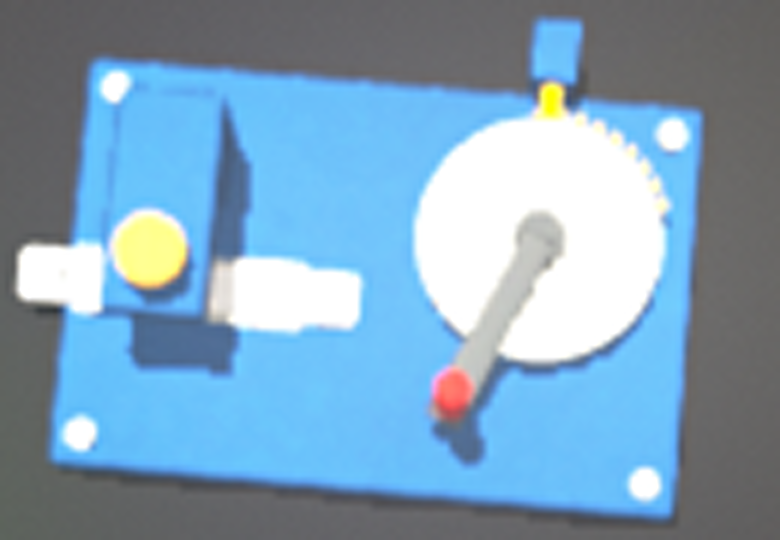

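View pics/c2.png

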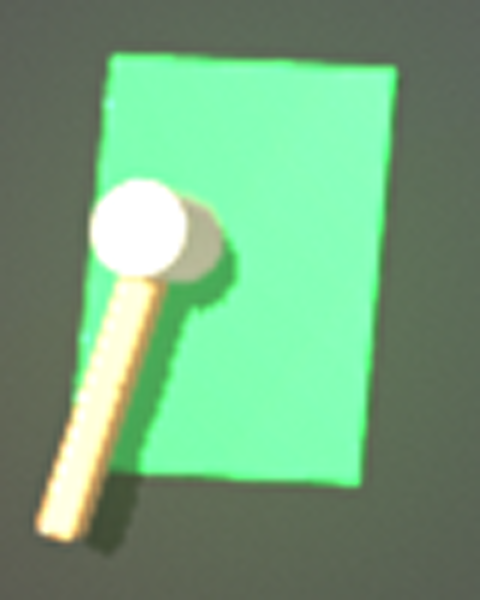

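```bash
python3 - <<'E'
from h import *
from scipy.optimize import least_squares
g=lambda u,v,x0,y0:((u+.5)/6-.5+x0,(v+.5)/6-.5+y0)
A=lambda u,v,z:at('top',g(u,v,270,140),z)
B=lambda u,v,z:at('top',g(u,v,165,190),z)
M={(.110,.15,.02):A(92,62,.02),(.110,-.15,.02):A(703,110,.02),(-.09,-.15,.02):A(672,518,.02),(-.09,.15,.02):A(52,462,.02),(0,.1,.121):A(149,247,.121)}
L=np.array(list(M)); W=np.array(list(M.values()))
def T(p,L):
    c,s=np.cos(p[2]),np.sin(p[2]); return np.c_[p[0]+c*L[:,0]-s*L[:,1],p[1]+s*L[:,0]+c*L[:,1]]
f=least_squares(lambda p:(T(p,L)-W[:,:2]).ravel(),[.59,-.05,0]); print('stamper',f.x[:2],np.degrees(f.x[2]),f.fun.round(4))
cap,red,piv=A(149,247,.121),A(453,388,.102),A(541,228,.055); print(cap,red,piv,np.linalg.norm(red-piv))
print('fit cap',T(f.x,np.array([[0,.1]])))
# lever: handle angle
ang=np.arctan2(*(red-piv)[:2][::-1]); print('lever ang',np.degrees(ang-np.arctan2(.035,-.083))-360*(ang<0))
Ml={(.1,.07):B(110,54,.005),(.1,-.07):B(397,66,.005),(-.1,-.07):B(359,487,.005),(-.1,.07):B(70,472,.005)}
L2=np.array(list(Ml));W2=np.array(list(Ml.values()))
f2=least_squares(lambda p:(T(p,L2)-W2[:,:2]).ravel(),[.45,.33,0]); print('mat',f2.x[:2],np.degrees(f2.x[2]),f2.fun.round(4))
h=B(138,229,.069); e=B(60,538,.048); d=h-e; print('mallet',h,e,np.hypot(*d[:2]),'yaw',np.degrees(np.arctan2(d[1],d[0])))
# scene
def rs(n): return r.recognise(n,'scene')[0]['xy']
for n,X in [('cap',np.r_[T(f.x,np.array([[0,.1]]))[0],.121]),('red',red),('head',h),('hend',e)]:
    print(n,proj('scene',X).round(1))
E
python3 -c "
import cv2
im=cv2.imread('pics/scene0.png')
cv2.imwrite('pics/c3.png',cv2.resize(im[180:300,240:400],None,fx=5,fy=5,interpolation=2))
cv2.imwrite('pics/c4.png',cv2.resize(im[230:360,400:530],None,fx=4,fy=4,interpolation=2))"
```

```text
stamper [ 0.58564724 -0.04453382] -3.8548757863243197 [ 0.0019  0.0007  0.0007 -0.001  -0.0005 -0.0016 -0.0011  0.0022 -0.0011
 -0.0003]
[0.59346185 0.05555328 0.121     ] [ 0.53548419 -0.08065348  0.102     ] [ 0.61813486 -0.1212575   0.055     ] 0.1033867449987026
fit cap [[0.59237019 0.05523993]]
lever ang -3.299116119959494
mat [0.45305351 0.3259596 ] -1.6422887157874744 [-0.0008 -0.0005 -0.0017  0.0009  0.0012 -0.0005  0.0013  0.0001]
mallet [0.46602739 0.35173352 0.069     ] [0.32460976 0.38541243 0.048     ] 0.14537268475536688 yaw -13.395581986551605
cap [346.  222.4]
red [315.3 193.5]
head [480.1 263.9]
hend [514.8 242.5]
```

View pics/c3.png

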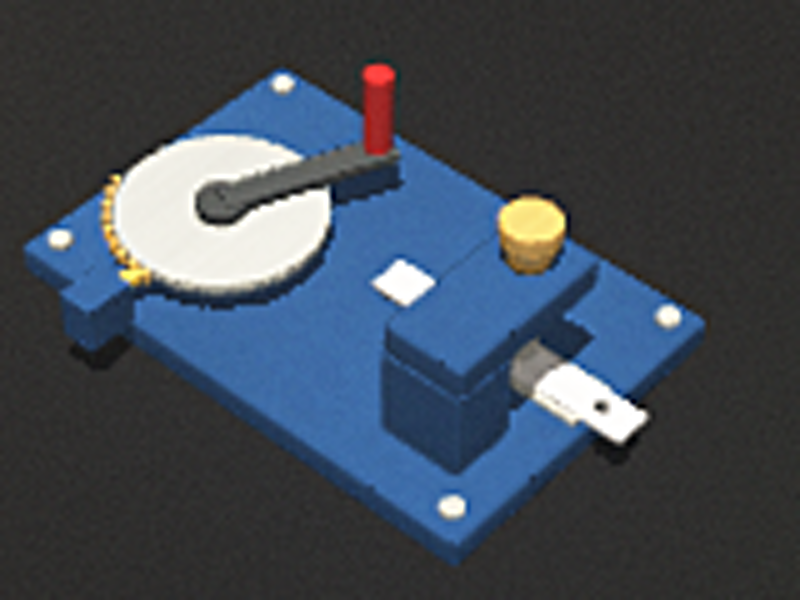

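View pics/c4.png

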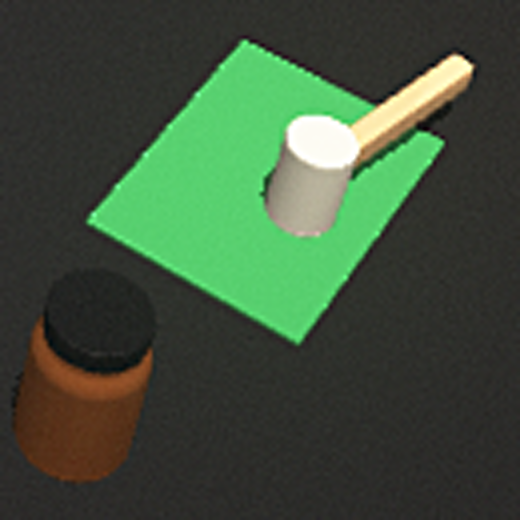

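```bash
python3 -m inch '.022 .0156 .0054 0 0 0 1;.022 .0156 .0054 0 0 0 1;.022 .0156 .0054 0 0 0 1;.022 .0156 .0054 0 0 0 1;.022 .0156 .0054 0 0 0 1;.022 .0156 .0054 0 0 0 1;.022 .0156 .0054 0 0 0 1;.022 .0156 .0054 0 0 0 1;.022 .0156 .0054 0 0 0 1;.022 .0156 .0054 0 0 0 1;.022 .0156 .0054 0 0 0 1;.022 .0156 .0054 0 0 0 1;.022 .0156 .0054 0 0 0 1;.022 .0156 .0054 0 0 0 1;0 0 0 0 0 0 1;0 0 0 0 0 0 1' 60
python3 - <<'E'
from h import *
s=r.get_state(); print(s['tcp_pos'],s['eef_rot'],s['contact_force'],s['moment'])
p=r.camera_params('wrist'); print(p)
im=r.capture('wrist'); cv2.imwrite('pics/w1.png',im[:,:,::-1])
for n in('mallet','mallet_grip'): print(r.recognise(n,'wrist')[:2])
for X in [(.466,.3517,.069),(.3246,.3854,.048),(.4125,.3645,.048)]: print(proj('wrist',X,p))
E
```

```text
time_s: 1.93
tcp_pos: [0.4131, 0.3638, 0.1508]
eef_rot: [180.0, 0.0, -14.6]
contact_force: [0.3, 1.2, 1.1]
gripper_width: 0.0876
[0.41312646 0.36382082 0.15081725] [ 1.79976301e+02  4.63874474e-03 -1.46225730e+01] [0.32365945 1.17505832 1.07808299] [0.0578942  0.00401763 0.03849553]
{'vfov': 60.24540314467483, 'cx': 320.6031143495199, 'cy': 201.30385237683936, 'R': array([[-0.25119207, -0.96793663,  0.00110331],
       [-0.92188958,  0.23958934,  0.30449392],
       [-0.29499516,  0.07546933, -0.95251364]]), 't': array([0.45665022, 0.27923497, 0.41366326])}
[{'xy': [310.9, 154.1], 'p': 0.7}]
[{'xy': [313.6, 156.6], 'p': 0.62}]
[319.50875099 135.72422605]
[323.03267221 300.78023638]
[320.94753785 202.43900303]
```

View pics/w1.png

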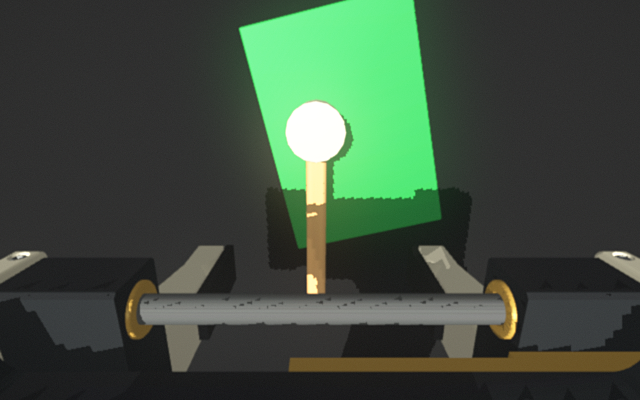

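Run:
```python
from h import *
h=at('wrist',(316,132),.069); a=at('wrist',(316.3,165),.048); b=at('wrist',(316,290),.048)
print(h,a,b); d=h-b; print(np.degrees(np.arctan2(d[1],d[0])),np.degrees(np.arctan2(*(a-b)[:2][::-1])))
import numpy as np
y=np.radians(-14.62); X=np.array([np.cos(y),np.sin(y),0]);Y=np.array([np.sin(y),-np.cos(y),0])
g=h-.052*X; t=r.get_state()['tcp_pos']; print(g,(g-t)@X,(g-t)@Y)
print('mallet y offset head in tool', (h-t)@Y,(b-t)@Y)
```

```text
[0.46828985 0.35545177 0.069     ] [0.4418206  0.36239505 0.048     ] [0.33550622 0.39037237 0.048     ]
-14.73450182716876 -14.743492067197636
[0.41797355 0.36857694 0.069     ] 0.004709092280928035 -0.004249725828283587
mallet y offset head in tool -0.004249725828283581 -0.004524108073219933
```

```bash
python3 -m inch '.0035 -.0043 .02 0 0 0 1;0 0 .03 0 0 0 1;0 0 .03 0 0 0 1;0 0 .025 0 0 0 1;0 0 .018 0 0 0 1;0 0 .0098 0 0 0 1;0 0 0 0 0 0 1;0 0 0 0 0 0 .5;0 0 0 0 0 0 .2;0 0 0 0 0 0 0;0 0 0 0 0 0 0;0 0 0 0 0 0 0;0 0 0 0 0 0 0;0 0 0 0 0 0 0;0 0 0 0 0 0 0;0 0 0 0 0 0 0' 60
python3 - <<'E'
from h import *
s=r.get_state(); print(s['tcp_pos'],s['contact_force'],s['gripper_width'])
E
```

```text
time_s: 3.42
tcp_pos: [0.4169, 0.3683, 0.0182]
eef_rot: [-180.0, -0.0, -14.5]
contact_force: [0.3, -0.7, 0.4]
gripper_width: 0.0333
[0.41692958 0.36831266 0.01821471] [ 0.26607364 -0.72630748  0.42048031] 0.033314348162171534
```

```bash
python3 -m inch '0 0 0 0 0 0 0;0 0 0 0 0 0 0;0 0 0 0 0 0 0;0 0 0 0 0 0 0;0 0 0 0 0 0 0;0 0 0 0 0 0 0;0 0 0 0 0 0 0;0 0 0 0 0 0 0' 60
```

```text
time_s: 4.08
tcp_pos: [0.4168, 0.3681, 0.0181]
eef_rot: [180.0, 0.0, -14.5]
contact_force: [-1.1, -0.8, 0.7]
gripper_width: 0.0157
```

```bash
python3 -m inch '0 0 -.005 0 0 0 0;0 0 -.01 0 0 0 0;0 0 -.025 0 0 0 0;0 0 -.03 0 0 0 0;0 0 -.03 0 0 0 0;0 0 -.03 0 0 0 0;0 0 -.03 0 0 0 0;0 0 0 0 0 0 0;0 0 0 0 0 0 0' 60
python3 - <<'E'
from h import *
p=r.camera_params('wrist'); im=r.capture('wrist'); cv2.imwrite('pics/w2.png',im[:,:,::-1])
s=r.get_state(); print(s['contact_force'],s['moment'],s['gripper_width'],s['joints'])
E
```

```text
time_s: 4.83
tcp_pos: [0.4173, 0.3693, 0.1808]
eef_rot: [-179.7, -0.1, -14.5]
contact_force: [-0.0, -0.2, -4.0]
gripper_width: 0.0155
[ 0.29488986  0.27297201 -3.91163427] [-0.07016247  0.18149194 -0.02492444] 0.015506491887617742 [ 6.16301845e+01  1.14818403e+01 -1.84558228e+01 -4.52768105e-02
 -5.99839695e+01  1.38869087e+01]
```

View pics/w2.png

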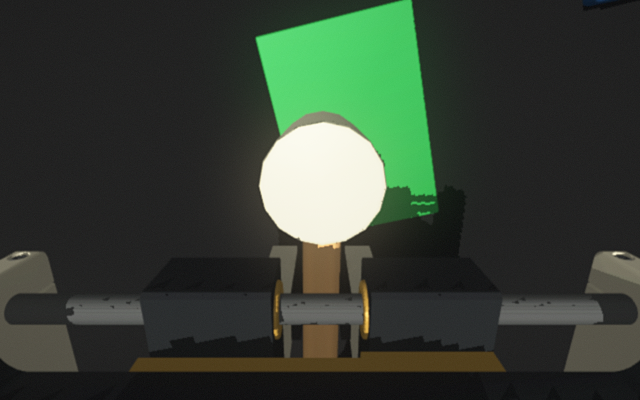

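```bash
python3 -m inch '.005 .013 0 0 0 0 0;.01 .026 0 0 0 0 0;.0119 .0326 0 0 0 0 0;.0119 .0326 0 0 0 0 0;.0119 .0326 0 0 0 0 0;.0119 .0326 0 0 0 0 0;.0119 .0326 0 0 0 0 0;.01 .0326 0 0 0 0 0;.0068 .018 0 0 0 0 0;.004 .008 0 0 0 0 0;0 0 0 0 0 0 0;0 0 0 0 0 0 0;0 0 0 0 0 0 0' 60
python3 - <<'E'
from h import *
s=r.get_state();p=r.camera_params('wrist'); im=r.capture('wrist'); cv2.imwrite('pics/w3.png',im[:,:,::-1])
print(s['tcp_pos'],s['eef_rot'],s['moment'])
for X in [(.5925,.0553,.121),(.5355,-.0807,.102),(.6181,-.1213,.055)]: print(proj('wrist',X,p))
print(r.recognise('punch_cap','wrist')[:2],r.recognise('lever_grip_point','wrist')[:2])
E
```

```text
time_s: 5.97
tcp_pos: [0.4438, 0.0925, 0.1776]
eef_rot: [180.0, 0.0, -14.5]
contact_force: [-0.4, 0.4, -2.9]
gripper_width: 0.0157
[0.44378892 0.09250021 0.17763472] [ 1.79963003e+02  4.17949455e-02 -1.44828009e+01] [0.08963514 0.07128775 0.0285189 ]
[320.27335178 -47.2249698 ]
[562.56947316   6.5304227 ]
[ 572.63558028 -132.02340663]
[] [{'xy': [527.1, 12.7], 'p': 0.57}]
```

View pics/w3.png

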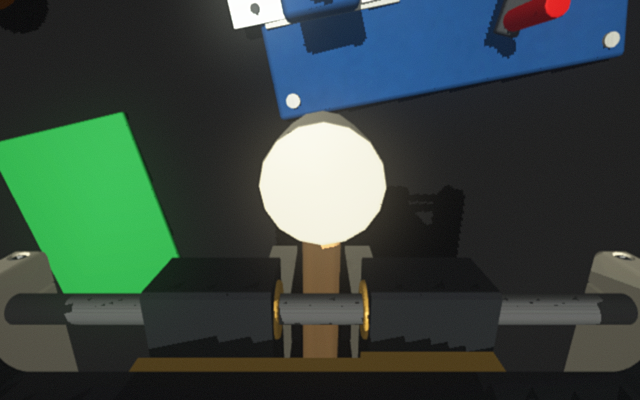

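Run:
```python
from h import *
im=cv2.imread('pics/w3.png')
cv2.imwrite('pics/c5.png',cv2.resize(im[0:130,220:640],None,fx=1.9,fy=1.9,interpolation=2))
cv2.imwrite('pics/c6.png',cv2.resize(im[80:130,260:360],None,fx=8,fy=8,interpolation=2))
y=np.radians(-3.85);c,s=np.cos(y),np.sin(y)
def st(x,yy,z): return (.5856+c*x-s*yy,-.0445+s*x+c*yy,z)
for q in [(-.09,.15,.02),(-.09,.15,0),(-.09,-.15,.02),(-.09,-.15,0)]: print(q,proj('wrist',st(*q)))
print('headtop',at('wrist',(322,183),.1776+.0508)-r.get_state()['tcp_pos'])
```

```text
(-0.09, 0.15, 0.02) [284.49926587 123.75484526]
(-0.09, 0.15, 0) [286.57342536 121.85315387]
(-0.09, -0.15, 0.02) [629.90596215  58.01571097]
(-0.09, -0.15, 0) [610.98191443  60.0314015 ]
headtop [ 0.05379002 -0.01324541  0.05049221]
```

View pics/c5.png

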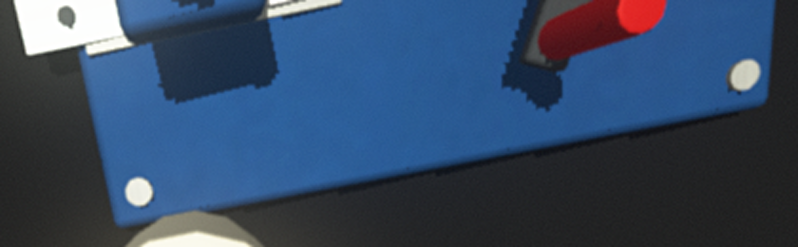

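View pics/c6.png

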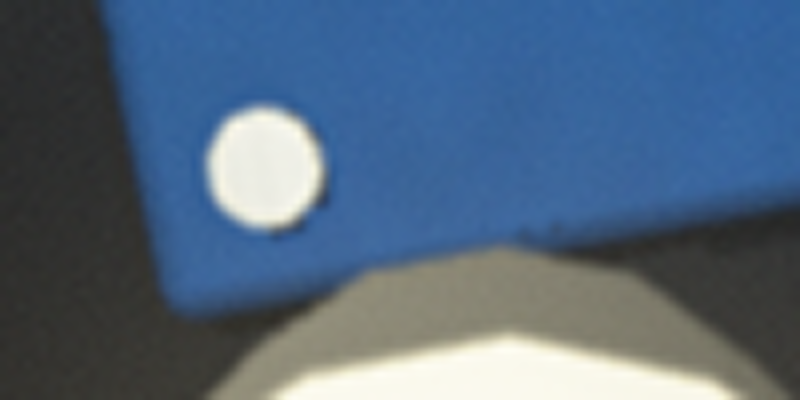

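Run:
```python
from h import *
P=r.camera_params('wrist')
a=at('wrist',(281.3,119.3),.02,P);b=at('wrist',(623.3,55.3),.02,P); print(a,b,np.linalg.norm(a-b)); d=a-b
y=np.arctan2(-d[0],d[1]);print(np.degrees(y))
c,s=np.cos(y),np.sin(y);R=np.array([[c,-s],[s,c]])
m=(a+b)[:2]/2-R@[-.09,0]; print('stamper',m,'cap',m+R@[0,.1])
print('bolt pix check red', at('wrist',(220+641/1.9,8/1.9),.102,P))
```

```text
[0.51032715 0.11288632 0.02      ] [ 0.4893286  -0.18265466  0.02      ] 0.29628602547155974
-4.06410515741134
stamper [ 0.58960156 -0.0412627 ] cap [0.59668881 0.05848584]
bolt pix check red [ 0.53786556 -0.07735214  0.102     ]
```

```bash
python3 -m inch '.008 -.0006 0 0 0 0 0;.02 -.001 0 0 0 0 0;.025 -.001 0 0 0 0 0;.025 -.001 0 0 0 0 0;.016 -.001 .008 0 0 0 0;.008 0 .012 0 0 0 0;0 0 .008 0 0 0 0;0 0 .003 0 0 0 0;0 0 0 0 0 0 0;0 0 0 0 0 0 0;0 0 0 0 0 0 0' 60
python3 - <<'E'
from h import *
s=r.get_state()
for c in('scene','top'):
  im=r.capture(c)[:,:,::-1]
  x,y=(300,170) if c=='scene' else (260,140)
  cv2.imwrite(f'pics/{c}4.png',cv2.resize(im[y:y+100,x:x+120],None,fx=5,fy=5,interpolation=2))
print(s['tcp_pos'],s['eef_rot'],s['contact_force'],s['moment'])
E
```

```text
time_s: 7.03
tcp_pos: [0.5437, 0.0715, 0.1479]
eef_rot: [-180.0, -0.0, -14.4]
contact_force: [0.9, -0.8, -3.6]
gripper_width: 0.0158
[0.54373219 0.07146094 0.14786646] [-1.79967989e+02 -4.64976363e-02 -1.44369510e+01] [ 0.90079095 -0.76795033 -3.5650136 ] [ 0.08819561  0.11069349 -0.03408364]
```

View pics/scene4.png

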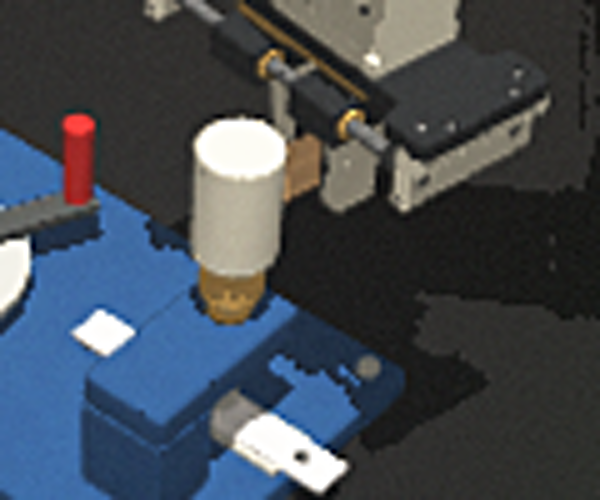

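View pics/top4.png

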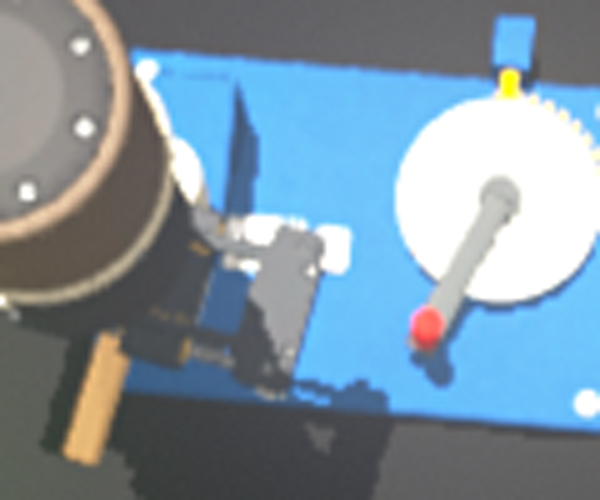

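```bash
python3 -m inch '0 0 .006 0 0 0 0;0 0 .005 0 0 0 0;0 0 .004 0 0 0 0;0 0 .003 0 0 0 0;0 0 0 0 0 0 0' 60
python3 -m inch '0 0 .003 0 0 0 0;0 0 0 0 0 0 0' 60
python3 -m inch '0 0 .002 0 0 0 0;0 0 0 0 0 0 0' 60
```

```text
time_s: 7.55
tcp_pos: [0.5437, 0.0712, 0.1289]
eef_rot: [180.0, 0.0, -14.5]
contact_force: [-3.2, 1.4, 3.9]
gripper_width: 0.0155
time_s: 7.72
tcp_pos: [0.544, 0.0712, 0.1263]
eef_rot: [-180.0, -0.0, -14.5]
contact_force: [-4.8, 2.0, 4.7]
gripper_width: 0.0153
time_s: 7.88
tcp_pos: [0.544, 0.0711, 0.1257]
eef_rot: [180.0, -0.0, -14.5]
contact_force: [-8.5, 0.7, 12.7]
gripper_width: 0.0157
```

```bash
python3 -m inch '0 0 .002 0 0 0 0;0 0 0 0 0 0 0' 60
python3 -m inch '0 0 .0015 0 0 0 0;0 0 0 0 0 0 0' 60
python3 - <<'E'
from h import *
im=r.capture('scene')[:,:,::-1];x,y=300,170
cv2.imwrite('pics/s5.png',cv2.resize(im[y:y+100,x:x+120],None,fx=5,fy=5,interpolation=2))
s=r.get_state();print(s['tcp_pos'],s['contact_force'],s['moment'])
E
```

```text
time_s: 8.05
tcp_pos: [0.5436, 0.0711, 0.1246]
eef_rot: [-180.0, -0.0, -14.5]
contact_force: [-14.9, 2.5, 23.0]
gripper_width: 0.0158
time_s: 8.22
tcp_pos: [0.5432, 0.0711, 0.1235]
eef_rot: [-180.0, -0.0, -14.4]
contact_force: [-18.3, 2.9, 29.2]
gripper_width: 0.0161
[0.54323643 0.07112009 0.12356225] [-18.3336728    3.652698    28.10462288] [ 1.16207803  5.94570163 -0.12085332]
```

View pics/s5.png

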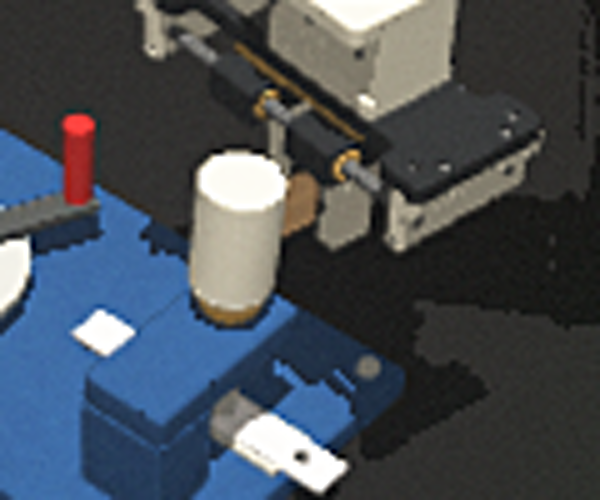

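```bash
python3 -m inch '0 0 -.004 0 0 0 0;0 0 -.006 0 0 0 0;0 0 -.01 0 0 0 0;0 0 -.02 0 0 0 0;0 0 -.025 0 0 0 0;0 0 -.01 0 0 0 0;0 0 0 0 0 0 0;0 0 0 0 0 0 0' 60
python3 - <<'E'
from h import *
im=r.capture('scene')[:,:,::-1];x,y=300,150
cv2.imwrite('pics/s6.png',cv2.resize(im[y:y+120,x:x+120],None,fx=5,fy=5,interpolation=2))
im=r.capture('wrist')[:,:,::-1];cv2.imwrite('pics/w6.png',im)
E
```

```text
time_s: 8.93
tcp_pos: [0.5438, 0.0712, 0.1953]
eef_rot: [-180.0, -0.0, -14.5]
contact_force: [-0.5, 0.1, -3.9]
gripper_width: 0.0156
```

View pics/s6.png

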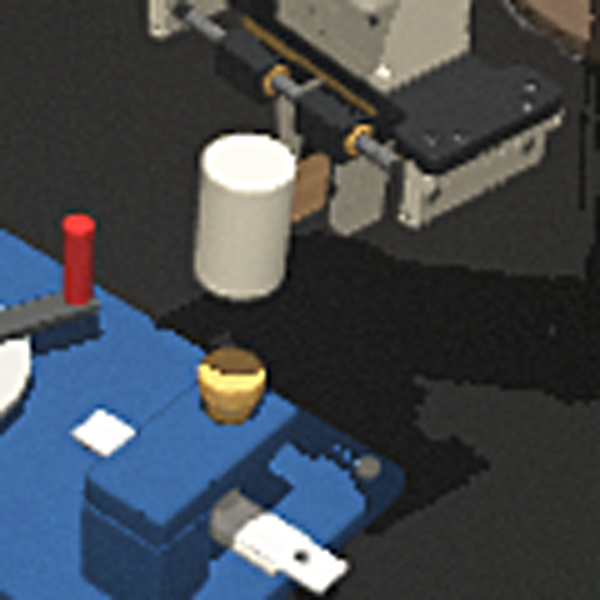

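View pics/w6.png

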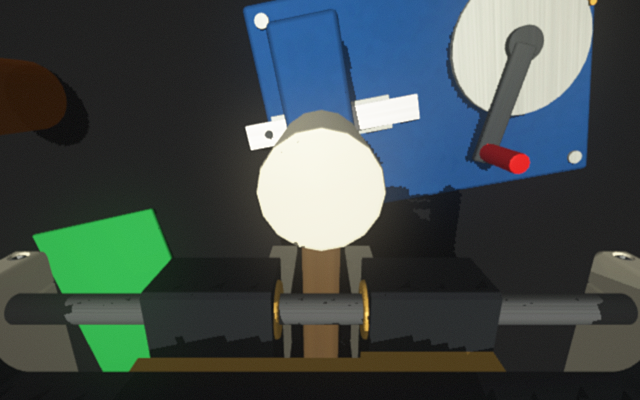

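Run:
```python
from h import *
from scipy.spatial.transform import Rotation as Ro
def head(f):
    im=cv2.imread(f); m=((im.min(2)>200)).astype(np.uint8)
    n,l,st,c=cv2.connectedComponentsWithStats(m); 
    i=[k for k in range(1,n) if 250<c[k][0]<390 and 150<c[k][1]<230 and st[k][4]>3000]; return [(st[k],c[k]) for k in i]
for f in('pics/w2.png','pics/w3.png','pics/w6.png'): print(f,head(f))
s=r.get_state();P=r.camera_params('wrist'); R=Ro.from_euler('xyz',s['eef_rot'],degrees=True).as_matrix()
g=np.array([0,0,-.0188])
for dx in(.053,):
  for th in(0,.5,1,2,3,4):
    a=np.radians(th); v=np.array([np.cos(a)*dx-np.sin(a)*.032,0,-(np.sin(a)*dx+np.cos(a)*.032)])
    print(th,proj('wrist',s['tcp_pos']+R@(g+v),P))
```

```text
pics/w2.png [(array([  260,   123,   126,   122, 11712], dtype=int32), array([322.29627732, 182.99795082]))]
pics/w3.png [(array([  260,   123,   125,   122, 11727], dtype=int32), array([322.18947727, 183.09175407]))]
pics/w6.png [(array([  257,   128,   128,   122, 11866], dtype=int32), array([320.63062532, 188.69737064]))]
0 [323.62588243 190.31560439]
0.5 [323.63547703 191.55188204]
1 [323.64501313 192.80595544]
2 [323.66390088 195.36728825]
3 [323.6825277  197.99913878]
4 [323.70087541 200.70094248]
```

```bash
python3 -m inch '-.008 -.012 0 0 0 0 0;-.018 -.024 0 0 0 0 0;-.024 -.031 0 0 0 0 0;-.025 -.032 0 0 0 0 0;-.025 -.032 0 0 0 0 0;-.025 -.032 0 0 0 0 0;-.025 -.032 0 0 0 0 0;-.022 -.029 0 0 0 0 0;-.015 -.02 .02 0 0 0 0;-.0103 -.0116 .03 0 0 0 0;0 0 .03 0 0 0 0;0 0 .015 0 0 0 0;0 0 0 0 -.038 0 0;0 0 0 0 0 0 0;0 0 0 0 0 0 0' 60
python3 - <<'E'
from h import *
from scipy.spatial.transform import Rotation as Ro
s=r.get_state();R=Ro.from_euler('xyz',s['eef_rot'],degrees=True).as_matrix()
print(s['tcp_pos'],s['eef_rot'],s['contact_force'],'need',R.T@(np.array([.4161,.3683,.0187])-s['tcp_pos']), s['time_s'])
im=r.capture('scene')[:,:,::-1];cv2.imwrite('pics/s7.png',cv2.resize(im[210:330,420:540],None,fx=5,fy=5,interpolation=2))
E
```

```text
time_s: 10.28
tcp_pos: [0.4171, 0.3676, 0.0995]
eef_rot: [179.9, 2.2, -14.5]
contact_force: [0.1, 0.2, -2.9]
gripper_width: 0.0156
[0.41711806 0.36762158 0.09949749] [179.9076792    2.16405862 -14.54749119] [ 0.08292216  0.24458055 -2.87472572] need [ 0.00189599 -0.00053112  0.08078276] 10.2833
```

View pics/s7.png

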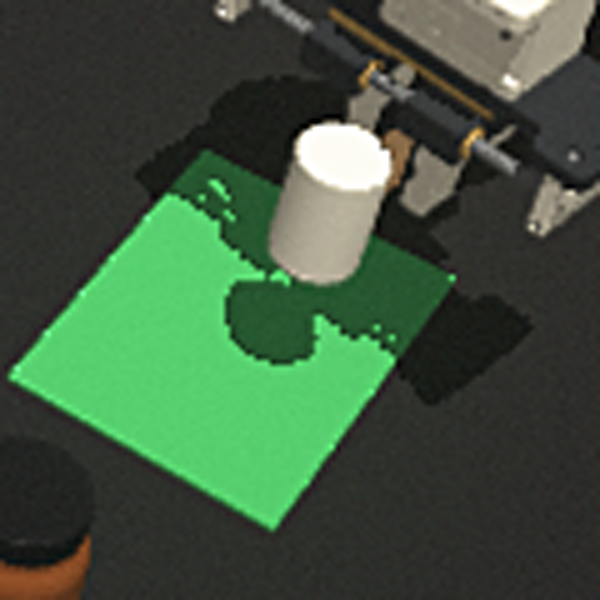

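```bash
python3 -m inch '.0005 -.0002 .02 0 0 0 0;.0005 -.0003 .02 0 0 0 0;.0005 0 .018 0 0 0 0;.0004 0 .01 0 0 0 0;0 0 .006 0 0 0 0;0 0 .003 0 0 0 0;0 0 .002 0 0 0 0;0 0 .001 0 0 0 0;0 0 0 0 0 0 0' 60
python3 -m inch '0 0 .0008 0 0 0 0;0 0 0 0 0 0 0' 60
```

```text
time_s: 11.08
tcp_pos: [0.4161, 0.3691, 0.0212]
eef_rot: [-179.9, 2.2, -14.5]
contact_force: [0.7, 0.4, -2.7]
gripper_width: 0.0151
time_s: 11.25
tcp_pos: [0.416, 0.369, 0.0203]
eef_rot: [-179.9, 2.2, -14.5]
contact_force: [-0.2, 0.5, -3.5]
gripper_width: 0.0156
```

```bash
for i in 1; do python3 -m inch '0 .0005 .001 0 0 0 0;0 0 0 0 0 0 0' 60; done
python3 -m inch '0 0 .001 0 0 0 0;0 0 0 0 0 0 0' 60
```

```text
time_s: 11.42
tcp_pos: [0.4156, 0.3682, 0.0189]
eef_rot: [-180.0, 2.2, -14.5]
contact_force: [-0.5, 1.0, -4.2]
gripper_width: 0.0156
time_s: 11.58
tcp_pos: [0.4156, 0.3684, 0.018]
eef_rot: [-180.0, 2.2, -14.5]
contact_force: [-1.4, -0.4, -0.2]
gripper_width: 0.0154
```

```bash
python3 -m inch '0 0 0 0 0 0 .22;0 0 0 0 0 0 .25;0 0 0 0 0 0 .3;0 0 0 0 0 0 .4;0 0 0 0 0 0 .5;0 0 0 0 0 0 .5;0 0 0 0 0 0 .6;0 0 0 0 0 0 .6;0 0 0 0 0 0 .6;0 0 0 0 0 0 .6;0 0 0 0 0 0 .6' 10
python3 - <<'E'
from h import *
im=r.capture('scene')[:,:,::-1];cv2.imwrite('pics/s8.png',cv2.resize(im[210:330,420:540],None,fx=5,fy=5,interpolation=2))
E
```

```text
time_s: 12.5
tcp_pos: [0.4156, 0.3682, 0.0178]
eef_rot: [-180.0, 2.2, -14.5]
contact_force: [-0.5, -0.1, -0.4]
gripper_width: 0.0526
```

View pics/s8.png

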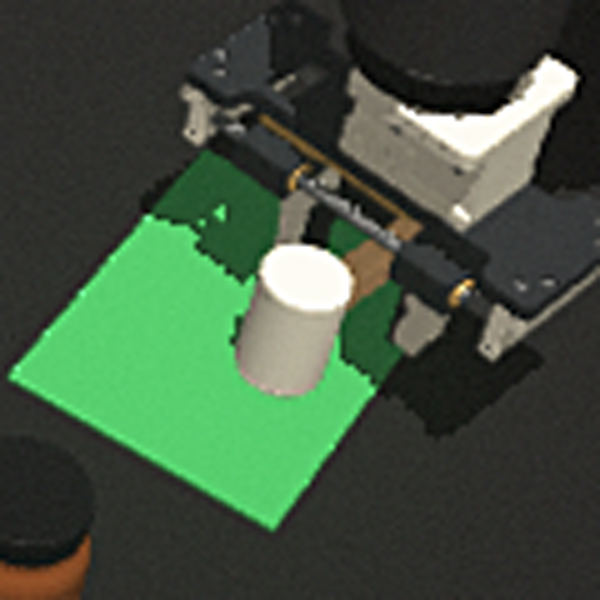

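```bash
python3 -m inch '0 0 0 0 .038 0 .6;0 0 -.01 0 0 0 .7;0 0 -.025 0 0 0 .7;0 0 -.035 0 0 0 .7;0 0 -.035 0 0 0 .7;0 0 -.035 0 0 0 .7;0 0 -.03 0 0 0 .7;0 0 -.015 0 0 0 .7;0 0 0 0 0 0 .7;0 0 0 0 0 0 .7' 10
python3 - <<'E'
from h import *
P=r.camera_params('wrist');im=r.capture('wrist')[:,:,::-1];cv2.imwrite('pics/w9.png',im)
im=r.capture('scene')[:,:,::-1];cv2.imwrite('pics/s9.png',im)
s=r.get_state();print(s['tcp_pos'],s['eef_rot'],s['contact_force'])
print(proj('wrist',(.4683,.3555,.069),P),proj('wrist',(.3355,.3904,.048),P))
E
```

```text
time_s: 13.38
tcp_pos: [0.4156, 0.3686, 0.2046]
eef_rot: [-179.8, 0.0, -14.5]
contact_force: [-0.6, -0.5, 0.1]
gripper_width: 0.0613
[0.41508081 0.36775667 0.20243819] [ 1.79958484e+02  6.48047158e-02 -1.44802796e+01] [-0.02656546 -0.10341184 -0.71501164]
[321.52265003 127.65216355] [320.60510669 263.15076409]
```

View pics/w9.png

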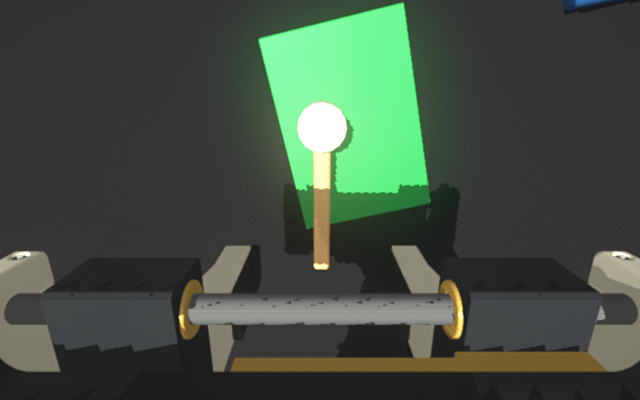

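View pics/s9.png

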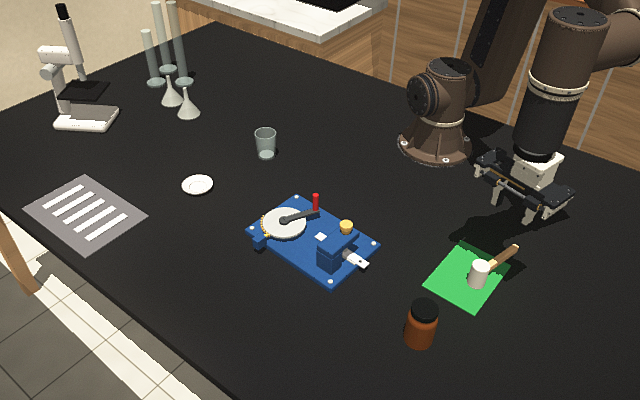

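```bash
python3 -m inch '.006 .014 0 0 0 0 .7;.012 .028 0 0 0 0 .7;.013 .031 0 0 0 0 .7;.013 .031 0 0 0 0 .7;.013 .031 0 0 0 0 .7;.013 .031 0 0 0 0 .7;.013 .031 0 0 0 0 .7;.013 .031 0 0 0 0 .7;.013 .031 0 0 0 0 .7;.013 .031 0 0 0 0 .7;.013 .031 0 0 0 0 .7;.013 .031 0 0 0 0 .7;.013 .029 0 0 0 0 .7;.009 .02 0 0 0 .1 .7;0 0 0 0 0 .118 .7;0 0 0 0 0 0 .7;0 0 0 0 0 0 .7' 10
python3 - <<'E'
from h import *
s=r.get_state();P=r.camera_params('wrist');im=r.capture('wrist')[:,:,::-1];cv2.imwrite('pics/w10.png',im)
print(s['tcp_pos'],s['eef_rot'],s['joints'])
for X in [(.538,-.0775,.102),(.538,-.0775,.05),(.618,-.118,.05)]: print(proj('wrist',X,P))
E
```

```text
time_s: 14.9
tcp_pos: [0.4791, -0.0631, 0.202]
eef_rot: [179.9, 0.1, -26.8]
contact_force: [-0.3, -0.0, 0.3]
gripper_width: 0.0614
[ 0.47905501 -0.06309174  0.20197083] [ 1.79935528e+02  9.62667452e-02 -2.68268138e+01] [ 1.58693102e+01  3.41724651e+00 -2.48086838e+01 -2.02881281e-02
 -6.18885427e+01  4.73135076e+01]
[303.03279344 125.4616473 ]
[305.80922685 119.74340725]
[304.51693653   4.47015474]
```

View pics/w10.png

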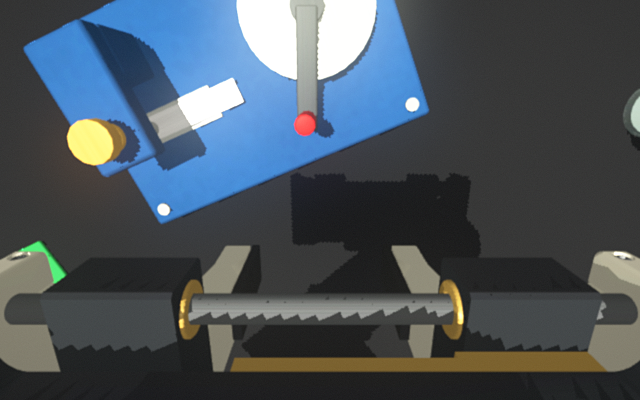

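Run:
```python
from h import *
from scipy.spatial.transform import Rotation as Ro
s=r.get_state();R=Ro.from_euler('xyz',s['eef_rot'],degrees=True).as_matrix()
H=at('wrist',(305.5,124),.102);p=at('wrist',(307,6),.05);c=at('wrist',(95,142),.121)
print(H,p,c,np.hypot(*(H-p)[:2]),np.degrees(np.arctan2(*(H-p)[:2][::-1])))
print('need',R.T@(np.r_[H[:2],.067]-s['tcp_pos']))
```

```text
[ 0.53837162 -0.07901876  0.102     ] [ 0.6165613  -0.11861258  0.05      ] [0.59387283 0.05465056 0.121     ] 0.0876430062204023 153.14318179094232
need [ 0.06035369 -0.01205884  0.13511534]
```

```bash
python3 -m inch '.015 -.004 0 0 0 0 .7;.025 -.004 .01 0 0 0 .7;.0145 -.004 .02 0 0 0 .7;.006 0 .025 0 0 0 .7;0 0 .03 0 0 0 .7;0 0 .028 0 0 0 .7;0 0 .015 0 0 0 .7;0 0 .007 0 0 0 .7;0 0 0 0 0 0 .7;0 0 0 0 0 0 .7' 10
python3 - <<'E'
from h import *
s=r.get_state()
im=r.capture('scene')[:,:,::-1];cv2.imwrite('pics/s11.png',cv2.resize(im[130:250,250:370],None,fx=5,fy=5,interpolation=2))
print(s['tcp_pos'],s['eef_rot'],s['contact_force'])
E
```

```text
time_s: 15.78
tcp_pos: [0.5396, -0.0787, 0.0683]
eef_rot: [180.0, -0.0, -26.8]
contact_force: [-0.0, -0.3, 0.3]
gripper_width: 0.0609
[ 0.53963978 -0.07874829  0.06834125] [ 1.79991025e+02 -1.52824841e-02 -2.68196869e+01] [-1.81235033e-04 -2.79482147e-01  3.41311275e-01]
```

View pics/s11.png

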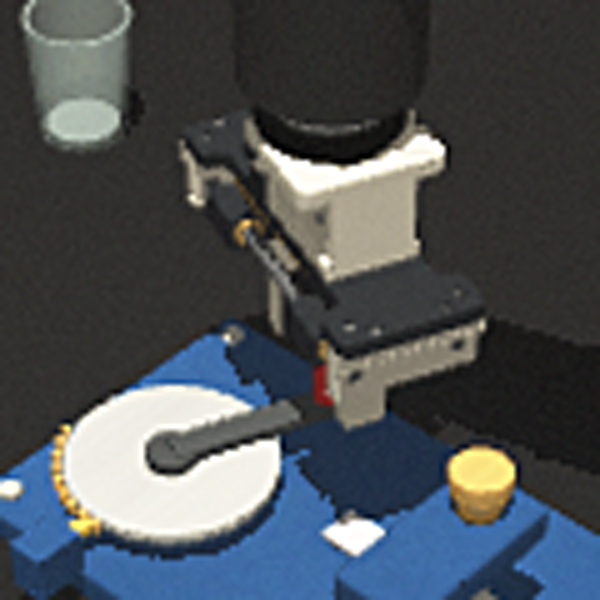

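```bash
python3 -m inch '0 0 0 0 0 0 0;0 0 0 0 0 0 0;0 0 0 0 0 0 0;0 0 0 0 0 0 0;0 0 0 0 0 0 0;0 0 0 0 0 0 0;0 0 0 0 0 0 0;0 0 0 0 0 0 0;0 0 0 0 0 0 0;0 0 0 0 0 0 0;0 0 0 0 0 0 0;0 0 0 0 0 0 0;0 0 0 0 0 0 0;0 0 0 0 0 0 0;0 0 0 0 0 0 0' 40
python3 - <<'E'
from h import *
s=r.get_state();print(s['tcp_pos'],s['eef_rot'],s['contact_force'],s['gripper_width'],s['time_s'])
E
```

```text
time_s: 17.08
tcp_pos: [0.5389, -0.0799, 0.0678]
eef_rot: [179.9, 0.0, -27.0]
contact_force: [-1.0, -5.1, 1.1]
gripper_width: 0.0153
[ 0.53887037 -0.07985019  0.06782592] [ 1.79945697e+02  2.25198450e-02 -2.69784402e+01] [-0.97672724 -5.1188804   1.06827978] 0.015289722454670278 17.0833
```

```bash
python3 -m inch '.00007 .0036 0 0 0 -.04 0;.00007 .0036 0 0 0 -.04 0;.00007 .0036 0 0 0 -.04 0;.00007 .0036 0 0 0 -.04 0;.00007 .0036 0 0 0 -.04 0;.00007 .0036 0 0 0 -.04 0;.00007 .0036 0 0 0 -.04 0;.00007 .0036 0 0 0 -.04 0;0 0 0 0 0 0 0;0 0 0 0 0 0 0' 40
python3 - <<'E'
from h import *
s=r.get_state();t=s['tcp_pos'];print(t,s['eef_rot'],s['contact_force'],s['moment'],s['gripper_width'],s['time_s'])
h0=np.array([.5389,-.0799]);a=np.radians(153.1);pv=h0-.09*np.array([np.cos(a),np.sin(a)]);d=t[:2]-pv
print(pv,np.hypot(*d),np.arctan2(d[1],d[0])%(2*np.pi)-a, np.hypot(*(t[:2]-h0)), 2*np.arcsin(np.hypot(*(t[:2]-h0))/.18))
im=r.capture('top')[:,:,::-1];cv2.imwrite('pics/t12.png',cv2.resize(im[140:240,270:400],None,fx=5,fy=5,interpolation=2))
im=r.capture('scene')[:,:,::-1];cv2.imwrite('pics/s12.png',cv2.resize(im[130:250,230:370],None,fx=5,fy=5,interpolation=2))
E
```

```text
time_s: 17.92
tcp_pos: [0.5304, -0.1063, 0.0678]
eef_rot: [-180.0, 0.0, -8.7]
contact_force: [-2.0, 2.0, 2.5]
gripper_width: 0.0153
[ 0.53036288 -0.10629943  0.06784956] [-1.79979964e+02  9.24059014e-03 -8.72475988e+00] [-1.97011857  1.96226895  2.50987552] [ 0.66824396  0.69879346 -0.04274025] 0.015307585281844867 17.9167
[ 0.61916178 -0.12061912] 0.08994608553539236 0.3096102341916449 0.02774549716300493 0.30951732568979196
```

View pics/t12.png

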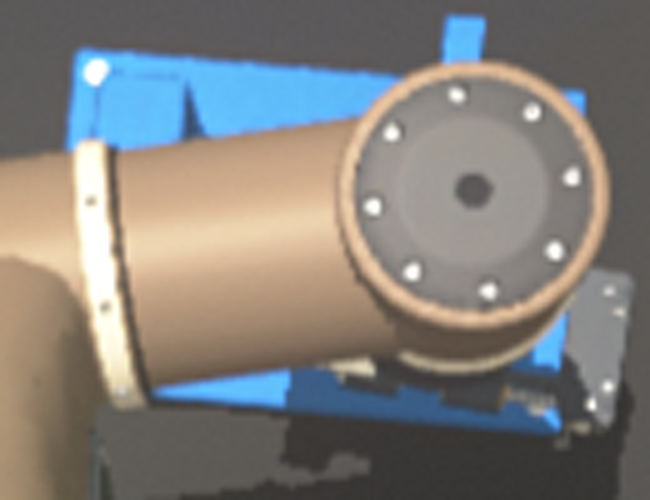

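View pics/s12.png

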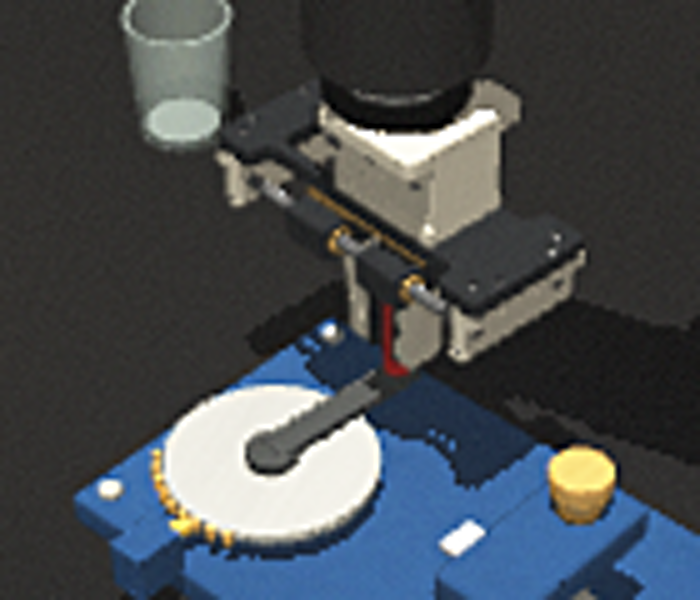

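```bash
python3 -m inch '.00007 .0036 0 0 0 -.04 0;.00007 .0036 0 0 0 -.04 0;.00007 .0036 0 0 0 -.04 0;.00007 .0036 0 0 0 -.04 0;.00007 .0036 0 0 0 -.04 0;.00007 .0036 0 0 0 -.04 0;.00007 .0036 0 0 0 -.04 0;.00007 .0036 0 0 0 -.04 0;0 0 0 0 0 0 0;0 0 0 0 0 0 0' 40
cat > m.py <<'E'
from h import *
s=r.get_state();t=s['tcp_pos'];print(t,s['eef_rot'],s['contact_force'],s['moment'],s['gripper_width'],s['time_s'])
h0=np.array([.5389,-.0799]);a=np.radians(153.1);pv=h0-.09*np.array([np.cos(a),np.sin(a)]);d=t[:2]-pv
print(np.hypot(*d),np.arctan2(d[1],d[0])%(2*np.pi)-a, 2*np.arcsin(np.hypot(*(t[:2]-h0))/.18))
im=r.capture('scene')[:,:,::-1];cv2.imwrite('pics/s13.png',cv2.resize(im[130:250,230:370],None,fx=5,fy=5,interpolation=2))
im=r.capture('wrist')[:,:,::-1];cv2.imwrite('pics/w13.png',im)
E
python3 m.py
```

```text
time_s: 18.85
tcp_pos: [0.5305, -0.1348, 0.0678]
eef_rot: [-180.0, 0.0, 9.6]
contact_force: [-2.5, 3.8, 3.5]
gripper_width: 0.015
[ 0.53052839 -0.13481996  0.06780305] [-1.79966900e+02  1.58400708e-02  9.62476339e+00] [-2.45669384  3.82858953  3.49998509] [1.4997708  0.95931186 0.03225005] 0.015048752609399281 18.85
0.08976380875813882 0.6283633005123153 0.6275158974915254
```

View pics/s13.png

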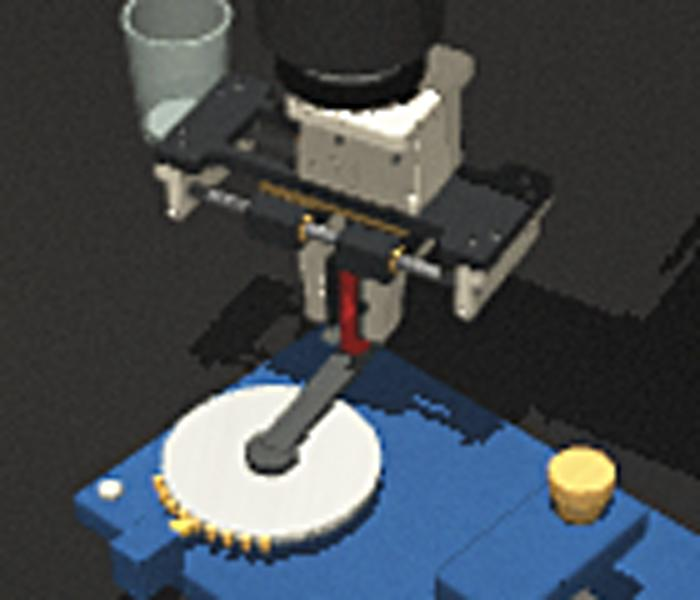

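View pics/w13.png

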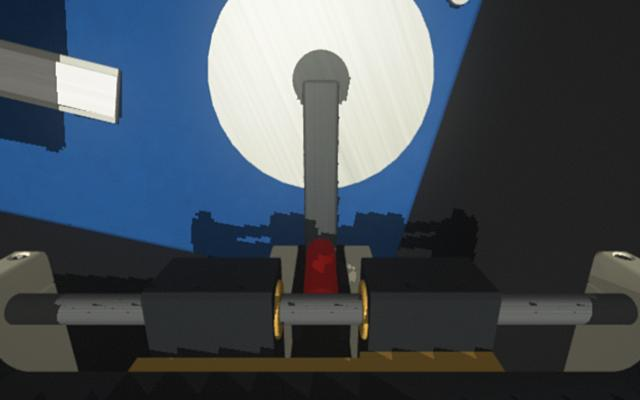

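```bash
python3 -m inch '0 .0006 0 0 0 0 0;0 0 0 0 0 0 0;0 0 0 0 0 0 0;0 0 0 0 0 0 0;0 0 0 0 0 0 0;0 0 0 0 0 0 0;0 0 0 0 0 0 0;0 0 0 0 0 0 0' 40
python3 m.py
python3 - <<'E'
from h import *
im=r.capture('scene')[:,:,::-1];cv2.imwrite('pics/s14.png',im)
E
```

```text
time_s: 19.62
tcp_pos: [0.5305, -0.1351, 0.0678]
eef_rot: [-180.0, 0.0, 9.6]
contact_force: [-2.5, 6.1, 4.3]
gripper_width: 0.0152
[ 0.530541   -0.1351013   0.06779174] [-1.79954223e+02  1.68649115e-02  9.63229991e+00] [-2.47669722  6.13046131  4.2731293 ] [2.21341986 1.1556341  0.02668697] 0.015243604943037186 19.6167
0.08979629789199253 0.631479090308698 0.6307436938061223
```

View pics/s14.png

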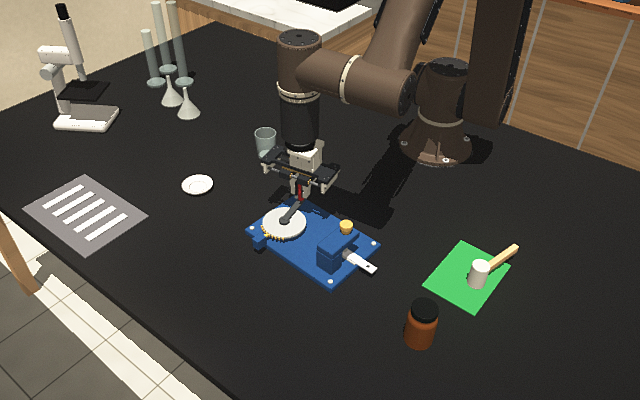

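Run:
```python
from plant import r
r.close_job(); s=r.get_state(); print(s['time_s'],s['tcp_pos'],s['gripper_width'])
```

```text
the job is handed in; nothing more can be done
the job is handed in; nothing more can be done
```

The whole task was carried out in the order asked, and I handed it in at about 20 s of the 72 s allowed. `close_job` gave no verdict.

- **Punch:** I pressed it down slowly with the mallet rather than striking it. The push rose to about 32 N above the free-hanging reading, against a spring of 9 N at most, so I take it to have been on its stop. The scene picture showed the cap down, and it sprang back up afterwards. The fingers stayed clear of the cap.
- **Mallet:** Pressing tilted it about 2° in the grip. I corrected for that before setting it down. It stands upright on the green mat, within about 1 mm of where it started according to the wrist camera.
- **Lever:** It is still held at about 40 N after four clicks. The arm position puts it at 0.631 rad and the tool's turn at about 0.64 rad. Both lie between the fourth click at 0.56 and the fifth at 0.72. I counted clicks from the angle, as nothing reported them directly.
- **Bystanders:** The jar, beaker and dish look unmoved in the last scene picture.

**Disagreements:** The top camera placed things about 3–5 mm away from where the wrist camera did, so I used the wrist camera. The reading of how far the mallet head stood from the grip also varied by about 2 mm, which did not matter for the strike.

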